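# Update the flip tags of the parts-bin stand

### The arm

A 6-joint arm with a two-finger parallel gripper is mounted at the origin on the work surface. World frame = base frame: x ahead of the robot, y to its left, z up, the work surface at z = 0. Lengths are in m, angles in rad, forces in N, time in s.
With the tool pointing down it reaches from about 0.3 to 0.875 m from the base axis. Payload 6.4 kg.
Tool frame: the origin (TCP) lies midway between the tips of the shut fingers; the grasp point (between the pads) lies 19 mm behind it; z points along the fingers, y is the line along which they close (so a half turn about z gives the same grasp; the last joint's range is limited). The gripper opens to 85 mm and grips with 20 to 120 N. Pads are 22 mm wide; open, the fingers measure 114 mm over their backs; the gripper's body (76 mm by 85 mm) begins 54 mm behind the grasp point. The pads swing forward as they close: fully open they stand 13 mm farther back than shut.
Start: joints at [1.053, 0.181, 1.607, -0, 1.354, -0.206], TCP at [0.176, 0.547, 0.231] pointing down, gripper open.
Joint ranges: [-2.99, 2.99], [-0.89, 2.07], [0.3, 2.58], [-1.14, 4.28], [0, 2.63], [-3.12, 3.12]. Speed limits (rad/s): [2.57, 2.57, 3.01, 3.14, 3.14, 3.14].

### API

Orientations are given as a unit quaternion [w, x, y, z].
In Python, from bench import sensors, vision, ctrl gives the robot as it stands.
- The arm moves only by the tool carry_out, never from a script. Its argument "deltas" is text: rows parted by semicolons, each of 7 numbers parted by spaces: the shift along the tool's x, y, z in mm, then the turn, a rotation vector about the tool's x, y, z in rad, then the closure, from 0 (fully open) to 1 (shut). In form: tx ty tz ax ay az claw; .... A call has 1 to 12 rows; each row is the pose to reach, as a shift and turn from the pose commanded when the call began, along the tool's axes at that moment; what a row does not reach only later rows make up. A row lasts 1/8 s, in which the tool goes at most 62.5 mm and 10.7 degrees, less where a joint would pass 70% of its speed; a pose out of reach is approached as far as the arm can. A call with a gripper value outside its range is refused whole. The fingers move at their own pace and stop on an object; the grip force is fixed at half the most. Time passes only in rows, so rows that repeat a pose let the fingers close. It gives the time, the measured TCP pose, the force, the opening and the grip force at its end, in the units of the state.
- sensors.get_obs(): the state, without advancing time (a new reading comes with each control period).
- vision.camera(name): name is "scene" or "top" or "wrist"; returns the picture (384x512x3 uint8, blue, green, red); there is no depth.
- vision.camera_model(name): a dict with "K" (3x3 intrinsics, pixels), "extrinsics" (4x4, takes a point from world to camera coordinates); the wrist camera has in their place "hand_eye" (4x4, takes a point from camera to tool coordinates, whose origin is the TCP and whose axes are the flange's). Camera axes: x right, y down, z forward; pixel columns grow to the right and rows downward; lengths in m; the calibration is good to about 2 mm. A picture is of the moment at which its call begins: read the wrist's pose just before it. camera_model takes no time and is no camera call.
- ctrl.hand_in(): hands the job in; it is judged then, once.
The state is a dict: "time_s": time; "q": joint angles; "dq": joint speeds; "joint_efforts": joint torques, N m; "eef_pos": TCP position; "eef_rot": TCP orientation; "wrist_force": force on the tool from outside, world axes, zero at the start; "torque": the same for the moment, N m; "opening": opening from 0.0 (shut) to 1.0 (fully open); "grasp_force": force on a finger pad.
Only numpy, scipy, OpenCV 4.12 (cv2) and the standard library are available. Lean on these libraries where they do the work, as an engineer would, in place of code of your own. Each camera call takes 0.05 s, during which the arm holds its last target. There are 200 camera calls.

### The job

Bring the stock tags on the parts-bin stand up to date: with a fingertip, lightly push over whichever tags are wrong, so that only the full bins have their tag leaning back towards the bin with its round dot showing, and the tags of the empty and nearly empty bins are tipped forward, away from the bin, with the bar showing. Only push the tags; leave the bins and the other things on the bench where they stand.

Things in the scene. Friction and masses are not known exactly. Their poses are not given: they have to be found in the camera images.
- stand: Fixed sheet-steel bin stand, 180 mm deep (x), 440 mm wide (y), base 8 mm thick. Origin: centre of its underside; +x from tag rail to bins, z up. The rail, a 20 x 40 mm aluminium profile along y, is centred at x = -80 mm, top at z = 48 mm. Four places at y = -156, -52, +52, +156 mm: each has a tag holder on the rail and its bin behind it, centred at x = +30 mm (a few mm scatter).
- holder_a: Black plastic hinge holder of tag A, clipped on the rail (fixed; at any of the four places). Origin: on the rail's top face, middle of the holder; axes as the stand's (+x towards the bins, z up). The hinge pin runs along y, 12 mm above the origin; two lugs carry it at y = +-31 mm and two short stop wings beside it reach 24 mm above the origin.
- tag_a (a joint): Hinge angle of tag A: 0 upright, +0.65 leaning back to the bin against its stop (round dot shows: stocked), -0.65 tipped forward, away from the bin, against the other stop (bar shows: reorder). White plastic plate 54 mm wide (y), 3 mm thick, 50 g, free edge 55 mm from the hinge. Swings with slight friction (well under 1 N) and, once past upright, falls by its weight to the stop on that side.
- tag_a_edge (a point): Middle of the free (upper) edge of tag A, 55 mm from its hinge pin.
- holder_b: Black plastic hinge holder of tag B, clipped on the rail (fixed; at any of the four places). Origin: on the rail's top face, middle of the holder; axes as the stand's (+x towards the bins, z up). The hinge pin runs along y, 12 mm above the origin; two lugs carry it at y = +-31 mm and two short stop wings beside it reach 24 mm above the origin.
- tag_b (a joint): Hinge angle of tag B: 0 upright, +0.65 leaning back to the bin against its stop (round dot shows: stocked), -0.65 tipped forward, away from the bin, against the other stop (bar shows: reorder). White plastic plate 54 mm wide (y), 3 mm thick, 50 g, free edge 55 mm from the hinge. Swings with slight friction (well under 1 N) and, once past upright, falls by its weight to the stop on that side.
- tag_b_edge (a point): Middle of the free (upper) edge of tag B, 55 mm from its hinge pin.
- holder_c: Black plastic hinge holder of tag C, clipped on the rail (fixed; at any of the four places). Origin: on the rail's top face, middle of the holder; axes as the stand's (+x towards the bins, z up). The hinge pin runs along y, 12 mm above the origin; two lugs carry it at y = +-31 mm and two short stop wings beside it reach 24 mm above the origin.
- tag_c (a joint): Hinge angle of tag C: 0 upright, +0.65 leaning back to the bin against its stop (round dot shows: stocked), -0.65 tipped forward, away from the bin, against the other stop (bar shows: reorder). White plastic plate 54 mm wide (y), 3 mm thick, 50 g, free edge 55 mm from the hinge. Swings with slight friction (well under 1 N) and, once past upright, falls by its weight to the stop on that side.
- tag_c_edge (a point): Middle of the free (upper) edge of tag C, 55 mm from its hinge pin.
- holder_d: Black plastic hinge holder of tag D, clipped on the rail (fixed; at any of the four places). Origin: on the rail's top face, middle of the holder; axes as the stand's (+x towards the bins, z up). The hinge pin runs along y, 12 mm above the origin; two lugs carry it at y = +-31 mm and two short stop wings beside it reach 24 mm above the origin.
- tag_d (a joint): Hinge angle of tag D: 0 upright, +0.65 leaning back to the bin against its stop (round dot shows: stocked), -0.65 tipped forward, away from the bin, against the other stop (bar shows: reorder). White plastic plate 54 mm wide (y), 3 mm thick, 50 g, free edge 55 mm from the hinge. Swings with slight friction (well under 1 N) and, once past upright, falls by its weight to the stop on that side.
- tag_d_edge (a point): Middle of the free (upper) edge of tag D, 55 mm from its hinge pin.
- bin_capacitors: FULL bin: packed with upright black capacitors up to the rim (contents reach 48 mm above its underside). Grey open-fronted bin, 100 mm deep (x), 92 mm wide (y), 52 mm high, front lip 30 mm, loose on the base plate. Origin: centre of its underside; axes as the stand's. It belongs to the tag straight in front of it (same place along the stand's y).
- bin_standoffs: FULL bin: heaped with brass standoffs up to the rim (contents reach 57 mm above its underside). Grey open-fronted bin, 100 mm deep (x), 92 mm wide (y), 52 mm high, front lip 30 mm, loose on the base plate. Origin: centre of its underside; axes as the stand's. It belongs to the tag straight in front of it (same place along the stand's y).
- bin_few: Nearly empty bin, NOT full: only two capacitors lie on its floor. Grey open-fronted bin, 100 mm deep (x), 92 mm wide (y), 52 mm high, front lip 30 mm, loose on the base plate. Origin: centre of its underside; axes as the stand's. It belongs to the tag straight in front of it (same place along the stand's y).
- bin_empty: Empty bin, NOT full. Grey open-fronted bin, 100 mm deep (x), 92 mm wide (y), 52 mm high, front lip 30 mm, loose on the base plate. Origin: centre of its underside; axes as the stand's. It belongs to the tag straight in front of it (same place along the stand's y).
- motor: Bystander: loose stepper motor, 57 x 57 x 53 mm, black with aluminium ends, shaft pointing up to 74 mm, 0.65 kg, beside the stand's +y end. Origin: centre of its underside.
- meter: Bystander: loose multimeter lying on its back, 175 x 85 x 34 mm (knob to 44 mm), beside the stand's -y end. Origin: centre of its underside; long side along its x.
- cup: Bystander: loose paper cup of brass standoffs, rim diameter 91 mm, 85 mm tall, beside the stand's +y end. Origin: centre of its underside.
Things that resemble listed ones, but are neither listed nor needed, are in the scene too. Leave any blue or turquoise look-alike of the bin_standoffs alone.

How it is judged:
At the end, for the whole second after the job is handed in: The tag in front of each of the two full bins leans back towards its bin (hinge above +0.5 rad; the stop is at +0.65) and the tag in front of the empty and of the nearly empty bin is tipped forward (hinge below -0.5 rad; the stop is at -0.65) ((y of bin_capacitors in the frame of holder_a above 0.052 m or y of bin_capacitors in the frame of holder_a below -0.052 m or value of joint tag_a above 0.5 rad) and (y of bin_capacitors in the frame of holder_b above 0.052 m or y of bin_capacitors in the frame of holder_b below -0.052 m or value of joint tag_b above 0.5 rad) and (y of bin_capacitors in the frame of holder_c above 0.052 m or y of bin_capacitors in the frame of holder_c below -0.052 m or value of joint tag_c above 0.5 rad) and (y of bin_capacitors in the frame of holder_d above 0.052 m or y of bin_capacitors in the frame of holder_d below -0.052 m or value of joint tag_d above 0.5 rad) and (y of bin_standoffs in the frame of holder_a above 0.052 m or y of bin_standoffs in the frame of holder_a below -0.052 m or value of joint tag_a above 0.5 rad) and (y of bin_standoffs in the frame of holder_b above 0.052 m or y of bin_standoffs in the frame of holder_b below -0.052 m or value of joint tag_b above 0.5 rad) and (y of bin_standoffs in the frame of holder_c above 0.052 m or y of bin_standoffs in the frame of holder_c below -0.052 m or value of joint tag_c above 0.5 rad) and (y of bin_standoffs in the frame of holder_d above 0.052 m or y of bin_standoffs in the frame of holder_d below -0.052 m or value of joint tag_d above 0.5 rad) and (y of bin_few in the frame of holder_a above 0.052 m or y of bin_few in the frame of holder_a below -0.052 m or value of joint tag_a below -0.5 rad) and (y of bin_few in the frame of holder_b above 0.052 m or y of bin_few in the frame of holder_b below -0.052 m or value of joint tag_b below -0.5 rad) and (y of bin_few in the frame of holder_c above 0.052 m or y of bin_few in the frame of holder_c below -0.052 m or value of joint tag_c below -0.5 rad) and (y of bin_few in the frame of holder_d above 0.052 m or y of bin_few in the frame of holder_d below -0.052 m or value of joint tag_d below -0.5 rad) and (y of bin_empty in the frame of holder_a above 0.052 m or y of bin_empty in the frame of holder_a below -0.052 m or value of joint tag_a below -0.5 rad) and (y of bin_empty in the frame of holder_b above 0.052 m or y of bin_empty in the frame of holder_b below -0.052 m or value of joint tag_b below -0.5 rad) and (y of bin_empty in the frame of holder_c above 0.052 m or y of bin_empty in the frame of holder_c below -0.052 m or value of joint tag_c below -0.5 rad) and (y of bin_empty in the frame of holder_d above 0.052 m or y of bin_empty in the frame of holder_d below -0.052 m or value of joint tag_d below -0.5 rad)); the robot touches nothing.
It fails at once if a bin is lifted, carried or pushed more than 20 mm from its place (distance of any of bin_capacitors, bin_standoffs, bin_few, bin_empty from where it was at the start of the episode above 0.02 m).
It fails at once if the motor, the meter or the cup is lifted or pushed more than 20 mm (distance of any of motor, meter, cup from where it was at the start of the episode above 0.02 m).
It fails at once if a tag or its holder is pressed or squeezed with more than 20 N (contact force between the fingers and holder_a above 20 N or contact force between the fingers and holder_b above 20 N or contact force between the fingers and holder_c above 20 N or contact force between the fingers and holder_d above 20 N).
It also fails if it takes over 45 s, if anything falls off the work surface, if the arm or the gripper's body presses on something with over 40 N, if the wrist force passes 120 N, or if a joint passes its speed limit or range.

## Working session

There is one attempt and no reset: what is moved stays moved. The work goes in short steps, Python scripts to look and compute and a tool call to move; the robot and the scene stay as the last step left them, time stands still between calls to the robot, and variables do not carry over. Pictures are saved under pics/ and viewed, at most 10 in all, crops included, and the job is handed in when it is done.

Besides the shell and the picture viewer there is one more tool, called after ">>>" as name(argument=value, ...) on one line, values as JSON. carry_out: Moves the arm, as the interface text tells. Its arguments: {"type":"object","properties":{"deltas":{"type":"string"}},"required":["deltas"]}

```bash
mkdir -p pics
python3 - <<'E'
from bench import sensors, vision, ctrl
import cv2,numpy as np
for n in ["scene","top"]:
    cv2.imwrite(f"pics/{n}0.png",cv2.resize(vision.camera(n),(800,600),interpolation=cv2.INTER_CUBIC))
    m=vision.camera_model(n); print(n,np.round(m["K"],1).tolist(),np.round(m["extrinsics"],4).tolist())
o=sensors.get_obs();print(o["eef_pos"],o["eef_rot"],o["time_s"])
E
```

```text
scene [[358.5, 0.0, 259.6], [0.0, 358.5, 192.1], [0.0, 0.0, 1.0]] [[0.5168, 0.8561, -0.0047, -0.3513], [0.6317, -0.385, -0.6729, -0.3016], [-0.5779, 0.3448, -0.7397, 1.3068], [0.0, 0.0, 0.0, 1.0]]
top [[422.2, 0.0, 258.5], [0.0, 422.2, 188.1], [0.0, 0.0, 1.0]] [[-0.1026, -0.9947, -0.0046, 0.0741], [-0.9717, 0.1012, -0.2136, 0.6205], [0.213, -0.0174, -0.9769, 0.9567], [0.0, 0.0, 0.0, 1.0]]
[0.17611733 0.54683258 0.2304657 ] [-2.84890133e-04  1.55270351e-01  9.87871679e-01 -7.62831515e-04] 0.1
```

View pics/scene0.png

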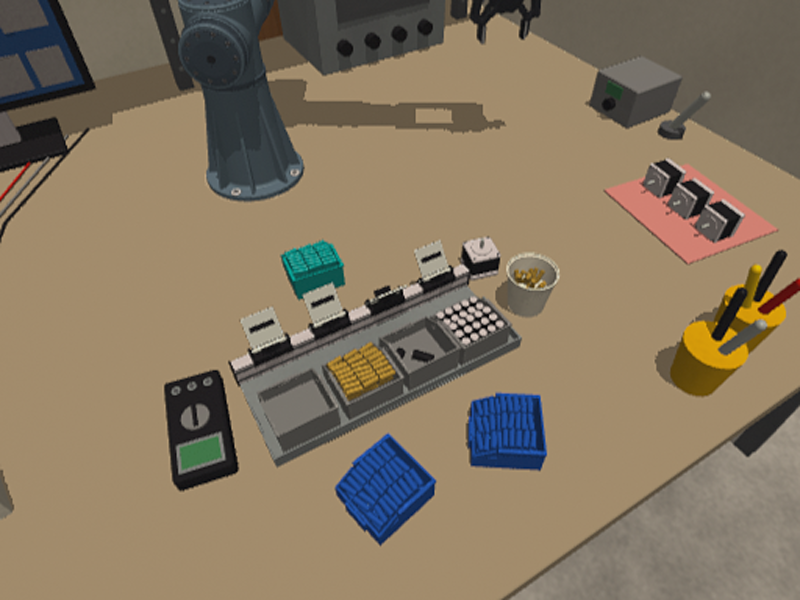

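View pics/top0.png

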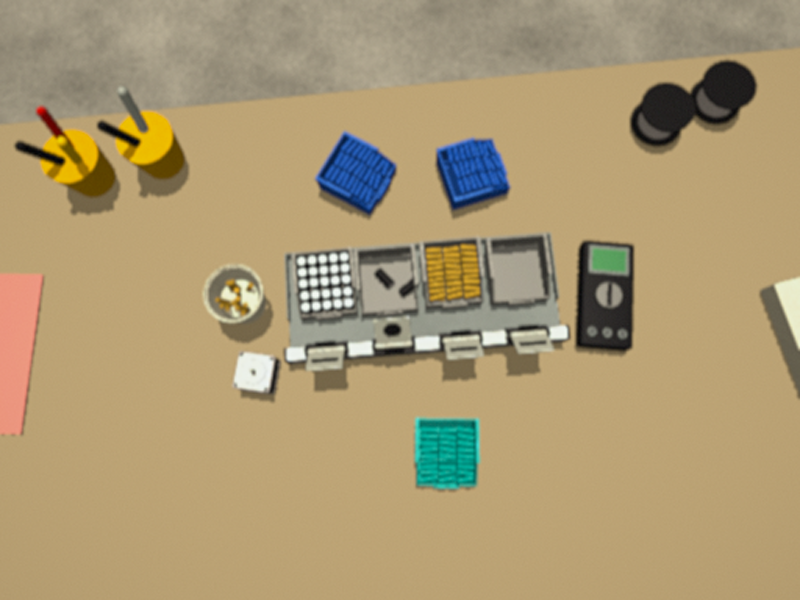

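The top view shows, from +y to -y, the bins capacitors (325,283), few (387,280), standoffs (452,272) and empty (518,270). Their tags read bar (325,357), dot (393,330), bar (462,347) and bar (530,340). So the tags of capacitors, few and standoffs are wrong, and the tag of empty is right.

Run:
```python
import cv2
from bench import vision
a=vision.camera("top")[145:240,175:370]; b=vision.camera("scene")[145:300,140:340]
cv2.imwrite("pics/tc.png",cv2.resize(a,(780,380),interpolation=cv2.INTER_CUBIC))
cv2.imwrite("pics/sc.png",cv2.resize(b,None,fx=3.8,fy=3.8,interpolation=cv2.INTER_CUBIC))
```

```text
(no output)
```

View pics/tc.png

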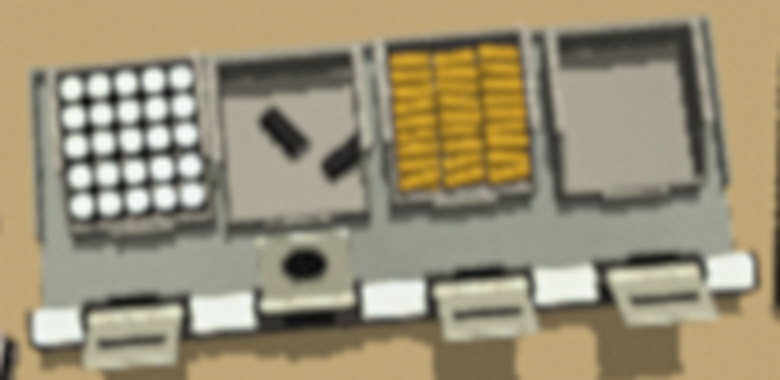

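View pics/sc.png

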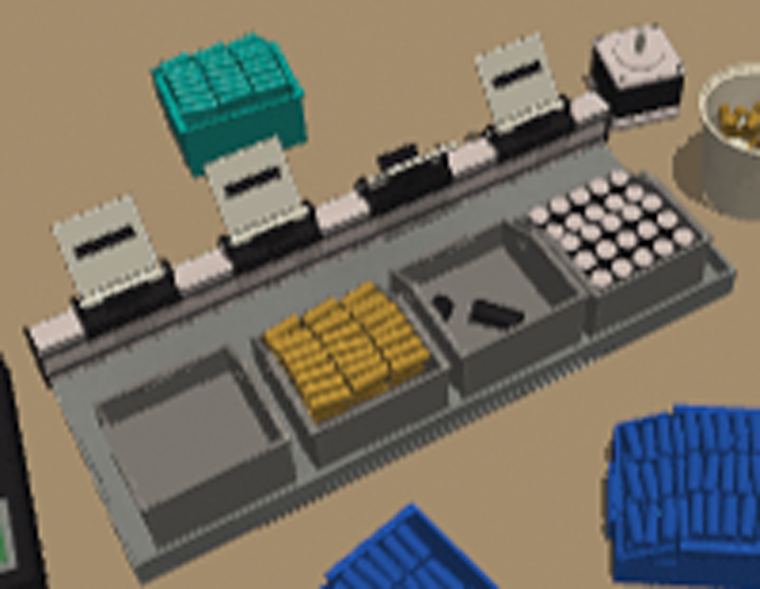

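The crops agree with the first view. In the top crop the free edges are: capacitors (84,366)-(177,362), standoffs (446,342)-(536,333), empty (626,322)-(718,313), few (258,234)-(350,232). The rail ends are at (33,328) and (753,271).

Run:
```python
from bench import vision,sensors
import numpy as np
from scipy.optimize import least_squares
from scipy.spatial.transform import Rotation as R
h=.0333;P=[]
def t(u,v,x,y,z):P.append(("top",175+u/4,145+v/4,x,y,z))
def s(u,v,x,y,z):P.append(("scene",140+u/3.8,145+v/3.8,x,y,z))
z=.104
for (yc,pl,pr,sg) in [(.156,(84,366),(177,362),-1),(-.052,(446,342),(536,333),-1),(-.156,(626,322),(718,313),-1),(.052,(258,234),(350,232),1)]:
    t(*pl,-.08+sg*h,yc+.027,z);t(*pr,-.08+sg*h,yc-.027,z)
t(33,328,-.08,.22,.048);t(753,271,-.08,-.22,.048)
for yc,pl,pr in [(-.156,(55,228),(128,196)),(-.052,(207,170),(282,138)),(.156,(477,53),(539,34))]:
    s(*pl,-.08-h,yc-.027,z);s(*pr,-.08-h,yc+.027,z)
M={n:vision.camera_model(n) for n in("top","scene")}
def W(p,l):
    c,s_=np.cos(p[2]),np.sin(p[2]);return np.array([p[0]+c*l[0]-s_*l[1],p[1]+s_*l[0]+c*l[1],l[2]])
def f(p):
    r=[]
    for n,u,v,*l in P:
        m=M[n];E=np.array(m["extrinsics"]);q=np.array(m["K"])@(E[:3,:3]@W(p,l)+E[:3,3]);r+=[q[0]/q[2]-u,q[1]/q[2]-v]
    return np.array(r)
o=least_squares(f,[.5,0,0],loss="soft_l1");print(o.x);print(np.round(f(o.x).reshape(-1,2),1).tolist())
T=R.from_quat(np.roll(sensors.get_obs()["eef_rot"],-1));print(T.as_matrix().round(3))
for y in(.156,.052,-.052,-.156):
    print(y,[W(o.x,(x,y,.1)).round(4).tolist() for x in(-.113,-.08,-.047)])
```

```text
[ 0.62872811 -0.01975038 -0.02105797]
[[-0.8, 0.1], [-0.4, -0.9], [-0.5, -1.4], [0.5, -1.1], [-0.2, -0.1], [0.2, 0.2], [-0.9, 0.7], [-0.7, -0.7], [-0.5, -0.5], [-0.3, -1.1], [-2.2, -1.0], [-0.2, -1.0], [-2.1, -1.6], [-2.2, -0.9], [-1.7, 0.9], [-1.0, -0.8]]
[[-0.952  0.307 -0.001]
 [ 0.307  0.952 -0.001]
 [ 0.    -0.001 -1.   ]]
0.156 [[0.519, 0.1386, 0.1], [0.552, 0.1379, 0.1], [0.585, 0.1372, 0.1]]
0.052 [[0.5168, 0.0346, 0.1], [0.5498, 0.0339, 0.1], [0.5828, 0.0332, 0.1]]
-0.052 [[0.5147, -0.0694, 0.1], [0.5477, -0.0701, 0.1], [0.5806, -0.0707, 0.1]]
-0.156 [[0.5125, -0.1733, 0.1], [0.5455, -0.174, 0.1], [0.5785, -0.1747, 0.1]]
```

>>> carry_out(deltas="-40 -30 0 0 0 -0.05 1; -80 -60 0 0 0 -0.1 1; -120 -90 0 0 0 -0.15 1; -160 -120 5 0 0 -0.2 1; -200 -155 10 0 0 -0.25 1; -240 -190 15 0 0 -0.29 1; -280 -220 20 0 0 -0.29 1; -320 -250 25 0 0 -0.29 1; -360 -280 31 0 0 -0.29 1; -391 -303 31 0 0 -0.29 1; -391 -303 31 0 0 -0.29 1; -391 -303 31 0 0 -0.29 1")

```text
time_s: 1.7
eef_pos: [0.4551, 0.1393, 0.2001]
eef_rot: [-0.0, 0.011, 1.0, 0.0]
wrist_force: [-0.4, 0.5, -0.2]
opening: -0.001
grasp_force: 0.0
```

>>> carry_out(deltas="0 0 50 0 0 0 1; 0 0 100 0 0 0 1; 0 0 112 0 0 0 1; -20 0 112 0 0 0 1; -35 0 112 0 0 0 1; -48 0 112 0 0 0 1; -60 0 112 0 0 0 1; -72 0 112 0 0 0 1; -84 0 112 0 0 0 1; -94 0 112 0 0 0 1; -98 0 112 0 0 0 1; -98 0 112 0 0 0 1")

```text
time_s: 3.2
eef_pos: [0.5536, 0.1368, 0.0881]
eef_rot: [-0.0, 0.011, 1.0, -0.0]
wrist_force: [-0.2, 0.0, 0.1]
opening: -0.001
grasp_force: 0.0
```

Run:
```python
import cv2
from bench import vision
b=vision.camera("scene")[100:300,140:390]
cv2.imwrite("pics/s2.png",cv2.resize(b,None,fx=3,fy=3,interpolation=cv2.INTER_CUBIC))
```

```text
(no output)
```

View pics/s2.png

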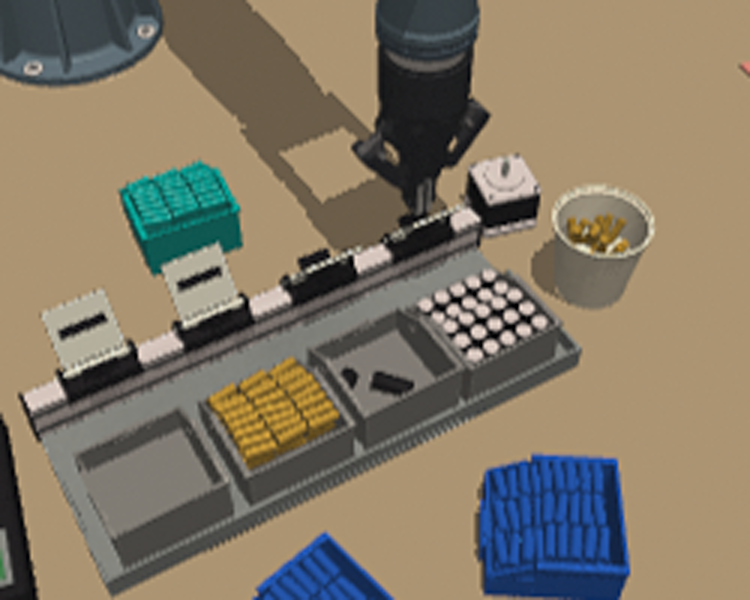

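The tag of capacitors now leans back (420,225) and nothing else has moved. Next is the tag of standoffs.

>>> carry_out(deltas="50 0 0 0 0 0 1; 96 0 -20 0 0 0 1; 96 -50 -40 0 0 0 1; 96 -100 -40 0 0 0 1; 96 -150 -40 0 0 0 1; 96 -200 -20 0 0 0 1; 96 -208 0 0 0 0 1; 70 -208 0 0 0 0 1; 58 -208 0 0 0 0 1; 46 -208 0 0 0 0 1; 35 -208 0 0 0 0 1; 24 -208 0 0 0 0 1")

```text
time_s: 4.75
eef_pos: [0.5256, -0.0703, 0.0884]
eef_rot: [0.0, 0.011, 1.0, -0.0]
wrist_force: [0.6, -0.0, 0.1]
opening: 0.004
grasp_force: 0.1
```

>>> carry_out(deltas="-12 0 0 0 0 0 1; -20 0 0 0 0 0 1; -24 0 0 0 0 0 1; -24 0 0 0 0 0 1; 0 0 -10 0 0 0 1; 0 0 -60 0 0 0 1; 0 0 -75 0 0 0 1; -40 50 -75 0 0 0 1; -87 90 -75 0 0 0 1; -87 105 -75 0 0 0 1; -87 105 -75 0 0 0 1")

```text
time_s: 6.12
eef_pos: [0.6133, 0.0335, 0.1623]
eef_rot: [-0.001, 0.01, 1.0, 0.0]
wrist_force: [0.0, -0.3, -0.6]
opening: -0.0
grasp_force: 0.0
```

Run:
```python
import cv2
from bench import vision
b=vision.camera("scene")[100:300,140:390]
cv2.imwrite("pics/s3.png",cv2.resize(b,None,fx=3,fy=3,interpolation=cv2.INTER_CUBIC))
```

```text
(no output)
```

View pics/s3.png

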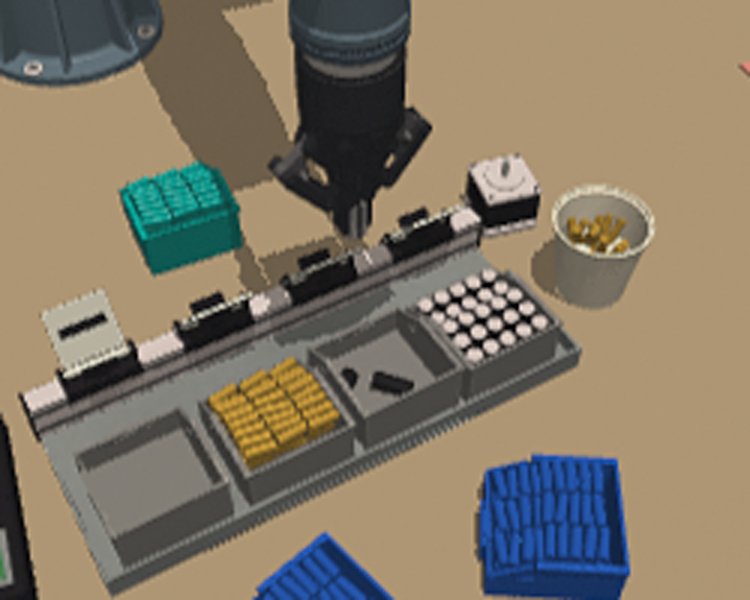

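Capacitors (410,225) and standoffs (210,310) both lean back now, and the finger is behind and above the few tag. I'll lower it and push that tag forward.

>>> carry_out(deltas="-4 0 30 0 0 0 1; -4 0 74 0 0 0 1; -4 0 74 0 0 0 1; 10 0 74 0 0 0 1; 22 0 74 0 0 0 1; 34 0 74 0 0 0 1; 46 0 74 0 0 0 1; 57 0 74 0 0 0 1; 64 0 74 0 0 0 1; 64 0 74 0 0 0 1; 50 0 50 0 0 0 1; 40 0 0 0 0 0 1")

```text
time_s: 7.68
eef_pos: [0.5732, 0.0335, 0.1618]
eef_rot: [-0.003, 0.011, 1.0, 0.0]
wrist_force: [1.2, 0.1, 0.4]
opening: -0.001
grasp_force: 0.0
```

>>> carry_out(deltas="0 0 -50 0 0 0 1; 0 0 -80 0 0 0 1; 60 0 -100 0 0 0 1; 120 0 -100 0 0 0 1; 180 0 -100 0 0 0 1; 180 0 -100 0 0 0 1; 180 0 -100 0 0 0 1")

```text
time_s: 8.55
eef_pos: [0.3952, 0.0371, 0.2641]
eef_rot: [0.001, 0.011, 1.0, -0.0]
wrist_force: [0.2, -0.2, 0.4]
opening: 0.001
grasp_force: 0.0
```

Run:
```python
import cv2
from bench import vision
b=vision.camera("scene")[100:300,140:390]
cv2.imwrite("pics/s4.png",cv2.resize(b,None,fx=3,fy=3,interpolation=cv2.INTER_CUBIC))
```

```text
(no output)
```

View pics/s4.png

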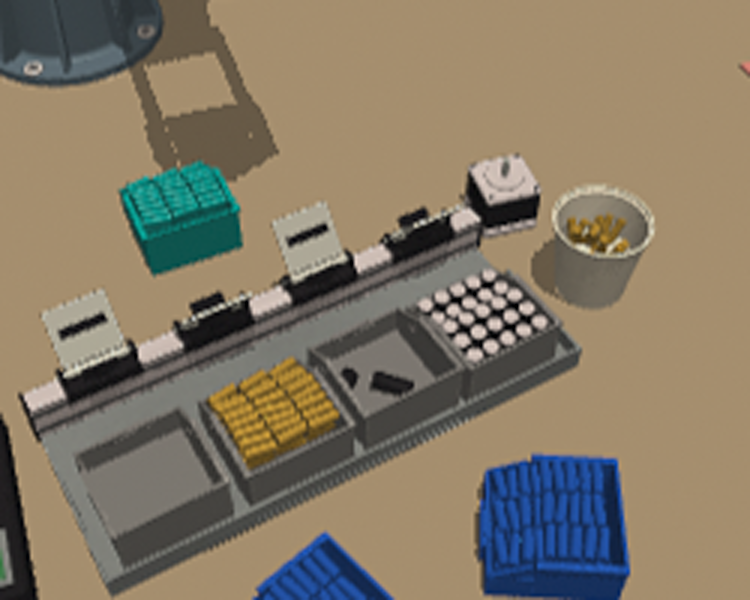

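All four tags are right: few (310,240) and empty (82,330) show the bar, capacitors and standoffs lean back, and the arm is clear.

```bash
python3 -c "from bench import ctrl; print(ctrl.hand_in())"
```

```text
the job is handed in; nothing more can be done
None
```

I pushed over the three wrong tags (capacitors and standoffs back, few forward), left the empty bin's tag as it was, and handed the job in; the last picture showed all four tags correct and nothing else visibly moved.

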